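# Burp a jar of curing lemons

### The job

The clip-lid glass jar of curing lemons needs burping: swing the clip on its front out and up past level, clear of the rim, then lift the front of the lid until the salty, sticky seal lets go, and keep the lid only slightly open, its front edge about 3 cm above the jar's rim. Break the seal under control (the lid must never fly up to 7 cm or more) and do not drag or tip the jar or disturb the lemon, the salt bowl and the two spice jars around it. Finish while still holding the lid ajar in the gripper: do not let go, it would drop back.

Things in the scene. Friction and masses are not known exactly. Their poses are not given: they have to be found in the camera images.
- jar: clear glass jar full of lemons, dark teal collar and hinged lid, loose, 3.3 to 4.1 kg, so it stays put when the lid is pulled up. 140 mm deep (its x), 124 wide (y), rim at 118, top of closed lid at 131 mm. Origin: centre of its underside; x points from its front to its hinge side, z up. The front (-x) faces roughly towards the robot.
- lid: the jar's lid: dark teal frame 146 x 132 x 11 mm with a glass pane, 0.3 kg, hinged along the back. Origin on the hinge line; closed, its axes are the jar's. Its skirt sticks in a springy seal: lifting at the clip takes a peak of roughly 10 N when the front has risen 3 to 5 mm, then 2 to 4 N, and only its weight (2 N) beyond 18 mm. Unheld, it drops back on the seal.
- lid_angle (a joint): opening angle of the lid about its back hinge: 0 closed, growing as the front goes up; 0.20 rad lifts the front edge by 30 mm
- clip_angle (a joint): angle of the front clip about its pivot on the lid: 0 clipped (its catch under the collar's rib holds the lid), growing as the bar swings out to the front and up; free of the rib above 0.2, level near 1; stop at 1.9. Stiff: takes 1 to 2 N at the bar and stays where it is left. Pulled further up at its stop it lifts the lid: one grasp on the bar serves for both.
- clip_tab (a point): middle of the clip's pull bar: a round bar along the jar's y, 34 mm long, 9 mm thick, flat ends, on the edge of the lighter teal flap (26 mm wide). Clipped, it hangs before the jar, both ends free: take it from above by its ends; gripped lightly (20 to 50 N) it pivots between the fingers as it swings. From the pivot it lies at x -24, z -34 mm in the clip's frame (the jar's axes when clipped).
- clip_pivot (a point): pivot of the clip on the lid's front edge; the pivot line runs along the jar's y. Closed it lies at x -75, z 124 mm in the jar's frame
- lid_pivot (a point): middle of the lid's hinge line (along the jar's y), at x 78, z 122 mm in the jar's frame
- lid_front (a point): middle of the lid's front lower edge, 151 mm from the hinge line; 2 mm above the rim when closed
- lemon: loose lemon, 70 x 51 x 50 mm, on the chopping board to the left; leave alone. Origin under its centre
- salt_bowl: small white marble bowl of coarse salt, 76 mm across, 38 mm high, on the chopping board; leave alone. Origin under its centre
- spice_a: one of two loose glass spice jars with dark caps, 41 mm across, 105 mm high, behind the big jar; leave alone. Origin under its centre
- spice_b: one of two loose glass spice jars with dark caps, 41 mm across, 105 mm high, behind the big jar; leave alone. Origin under its centre
- board: dark wooden chopping board, 200 x 280 x 22 mm, fixed, to the left in front. Origin under its centre

How it is judged (in metres and radians):
On the way, in this order (a step that is already met when the one before it is completed fails the run):
1. the clip is swung out and up past level while the lid is still shut (value of joint clip_angle above 0.9 rad and value of joint lid_angle below 0.06 rad), for 0.1 s.
2. the seal is broken (value of joint lid_angle above 0.13 rad), for 0.1 s.
At the end, for the whole second after the job is handed in: the gripper still holds the lid or its clip (more than 1 N), the clip is undone, and the lid stands still, 0.14 to 0.29 rad open (front edge 21 to 43 mm up), with the jar standing flat within 25 mm of where it stood (value of joint lid_angle between 0.14 and 0.29 rad and velocity of joint lid_angle between -0.1 and 0.1 rad/s and value of joint clip_angle above 0.6 rad and contact force between the fingers and lid above 1 N and height (world z) of jar below 0.006 m and angle between jar's own z axis and vertical below 0.06 rad and distance of jar from where it was at the start of the episode below 0.025 m); the arm keeps its last pose, push and grip.
It fails at once if the lid flies up (front edge 70 mm or more) (value of joint lid_angle above 0.49 rad).
It fails at once if the jar is dragged or tipped (distance of jar from where it was at the start of the episode above 0.03 m or angle between jar's own z axis and vertical above 0.1 rad).
It fails at once if the lemon, the salt bowl or a spice jar is disturbed (distance of any of lemon, salt_bowl, spice_a, spice_b from where it was at the start of the episode above 0.03 m).
It also fails if it takes over 37 s, if anything falls off the work surface, if the arm or the gripper's body presses on something with over 40 N, if the wrist force passes 120 N, or if a joint passes its speed limit or range.

### The arm

A 6-joint arm with a two-finger parallel gripper is mounted at the origin on a cart in front of the work surface, level with it; the furniture and walls round the work are solid. World frame = base frame: x ahead of the robot, y to its left, z up, the work surface at z = 0. Lengths are in mm, angles in rad, forces in N, time in s.
With the tool pointing down it reaches from about 350 to 975 mm from the base axis. Payload 7.1 kg.
Tool frame: the origin (TCP) lies on the front face of the gripper's body, between the roots of the fingers; the fingertips stand 80 mm ahead of it and the grasp point (between the pads) lies 61 mm ahead of it (env.tips_ahead is the distance from the TCP to the fingertips, in mm); z points along the fingers, y is the line along which they close (so a half turn about z gives the same grasp; the last joint's range is limited). The gripper opens to 88 mm and grips with 3 to 60 N. Pads are 20 mm wide; open, the fingers measure 115 mm over their backs; the gripper's body (75 mm by 178 mm) begins 61 mm behind the grasp point.
Start: joints at [-1.288, 0.423, 1.63, -0, 1.089, -0.019], TCP at [185.793, -596.73, 302.675] pointing down, gripper open.
Joint ranges: [-3, 3], [-0.9, 2.11], [0.09, 2.58], [-1.31, 4.45], [0.11, 2.69], [-2.54, 2.54]. Speed limits (rad/s): [2.39, 2.39, 3.01, 3.14, 3.14, 3.14].

### API

Orientations are given as a unit quaternion [x, y, z, w].
In Python, from station import env, set_gripper, viewer, workorder gives the robot as it stands. Calls block until the motion is done:
- env.reach(position, orientation): joint-space move of the TCP to a pose.
- env.move_l(position, rot=None, rate=150, f_stop=None): straight line of the TCP; rot=None keeps the orientation; rate is the mean speed in mm/s. With f_stop (N) it stops when the force on the tool has changed by that much, and returns True; else False.
- env.move_joints(angles): joint-space move.
- set_gripper(opening): finger opening in mm; the grip force is fixed at half the most; returns when the fingers have stopped.
- env.hold(seconds).
- env.ik(position, orientation): joint angles nearest the present ones, or None.
- env.read_state(): the state.
- viewer.camera(name): name is "scene" or "top"; returns the picture (480x640x3 uint8, blue, green, red); there is no depth.
- viewer.camera_params(name): a dict with "fx", "fy", "cx", "cy" (pixels), "dist" ([k1, k2, p1, p2, k3] as OpenCV has them; the pictures are not rectified), "pose" (4x4, takes a point from camera to world coordinates). Camera axes: x right, y up, looking along -z (the intrinsics and any distortion apply to the point x, -y, -z); pixel columns grow to the right and rows downward; lengths in mm; the calibration is good to about 2 mm. A picture is of the moment at which its call begins. camera_params takes no time and is no camera call.
A pose or a line that the arm cannot do raises env.IKError and nothing moves.
- workorder.sign_off(): hands the job in; it is judged then, once.
The state is a dict: "time_s": time; "qpos": joint angles; "dq": joint speeds; "tau": joint torques, N m; "tool_pos": TCP position; "orientation": TCP orientation; "force": force on the tool from outside, world axes, zero at the start; "wrist_torque": the same for the moment, N m; "width": finger opening in mm; "grip_force": force on a finger pad.
Only numpy, scipy, OpenCV 4.12 (cv2) and the standard library are available. Lean on these libraries where they do the work, as an engineer would, in place of code of your own. Each camera call takes 0.05 s, during which the arm holds its last target. There are 200 camera calls.

## Working session

There is one attempt and no reset: what is moved stays moved. The work goes in short steps, each a Python script; the robot and the scene stay as the last script left them, time stands still between calls to the robot, and variables do not carry over. Pictures are saved under pics/ and viewed, at most 10 in all, crops included, and the job is handed in when it is done.

```bash
mkdir -p pics
cat > h.py <<'E'
import numpy as np, cv2
from station import env,set_gripper,viewer,workorder
def ray(n,px):
    p=viewer.camera_params(n); K=np.array([[p['fx'],0,p['cx']],[0,p['fy'],p['cy']],[0,0,1.]])
    u=cv2.undistortPoints(np.array([[px]],float),K,np.array(p['dist'],float))[0,0]
    T=np.array(p['pose']); d=T[:3,:3]@np.array([u[0],-u[1],-1.]); return T[:3,3],d/np.linalg.norm(d)
def onz(n,px,z):
    o,d=ray(n,px); return o+d*(z-o[2])/d[2]
def proj(n,P):
    p=viewer.camera_params(n); K=np.array([[p['fx'],0,p['cx']],[0,p['fy'],p['cy']],[0,0,1.]])
    T=np.array(p['pose']); c=(np.asarray(P,float)-T[:3,3])@T[:3,:3]; c=c*[1,-1,-1]
    return cv2.projectPoints(c.reshape(-1,1,3),np.zeros(3),np.zeros(3),K,np.array(p['dist'],float))[0][:,0]
E
python3 - <<'E'
from h import *
for n in("scene","top"):
    cv2.imwrite(f"pics/{n}0.png",viewer.camera(n)); p=viewer.camera_params(n); print(n,p['fx'],np.round(p['pose'],2).tolist())
E
```

```text
scene 591.0579066731065 [[0.99, 0.04, -0.1, 442.48], [-0.1, 0.54, -0.84, -819.42], [0.02, 0.84, 0.54, 737.39], [0.0, 0.0, 0.0, 1.0]]
top 625.2104118345532 [[-0.03, 0.99, -0.14, 375.19], [-1.0, -0.03, 0.01, 163.43], [0.01, 0.14, 0.99, 1447.95], [0.0, 0.0, 0.0, 1.0]]
```

View pics/scene0.png

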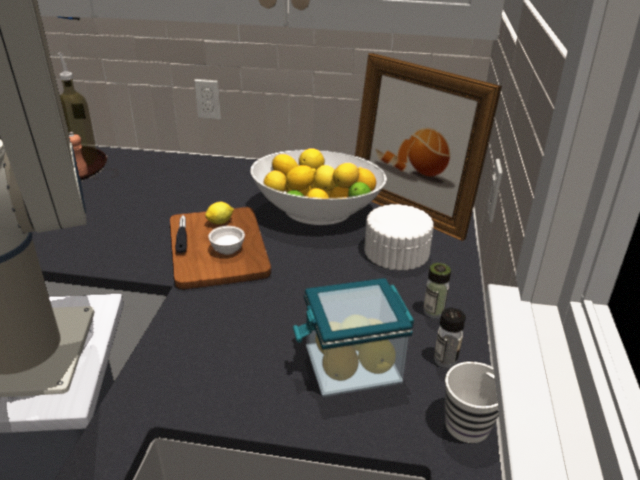

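View pics/top0.png

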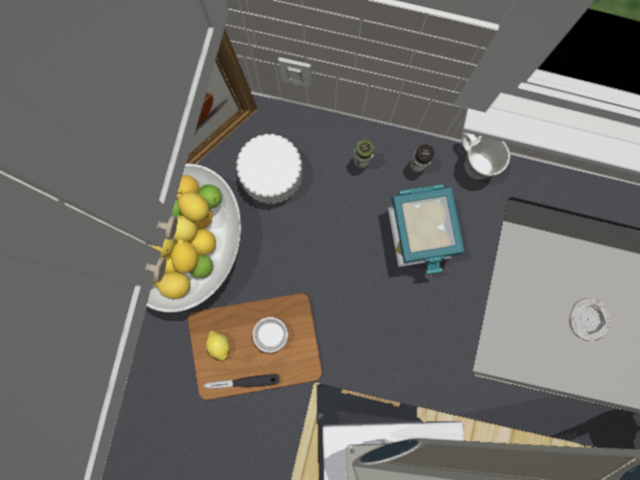

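The scene view shows the jar's lid around (358,310) with the clip at about (303,330). In the top view the lid is centred near (428,225) with the clip at (434,266). Next I'll measure both by teal mask.

```bash
cat >> h.py <<'E'
def teal(im):
    h=cv2.cvtColor(im,cv2.COLOR_BGR2HSV); m=cv2.inRange(h,(82,90,35),(105,255,255))
    n,l,s,c=cv2.connectedComponentsWithStats(m); k=1+np.argmax(s[1:,4]); return np.uint8(l==k)*255
E
python3 - <<'E'
from h import *
t=cv2.imread("pics/top0.png"); s=cv2.imread("pics/scene0.png")
m=teal(t); c=cv2.findContours(m,0,1)[0]; f=np.zeros_like(m); cv2.drawContours(f,c,-1,255,-1)
o=cv2.morphologyEx(f,cv2.MORPH_OPEN,np.ones((25,25),np.uint8))
c=max(cv2.findContours(o,0,1)[0],key=cv2.contourArea)
w=np.array([onz("top",p[0],131)[:2] for p in c.astype(float)],np.float32)
r=cv2.minAreaRect(w); print(r); print(np.round(cv2.boxPoints(r),1).tolist())
clip=cv2.morphologyEx(cv2.subtract(f,cv2.dilate(o,np.ones((3,3)))),cv2.MORPH_OPEN,np.ones((2,2)))
n,l,st,ce=cv2.connectedComponentsWithStats(clip)
for i in range(1,n):
    if st[i,4]>8: print(st[i],ce[i],onz("top",ce[i],100))
v=np.hstack([cv2.resize(t[175:285,380:480],(400,440),interpolation=2),cv2.resize(s[270:380,290:390],(400,440),interpolation=2)])
cv2.imwrite("pics/crop0.png",v)
E
```

```text
((589.8353881835938, -75.47532653808594), (133.4795379638672, 152.2179718017578), 88.6656265258789)
[[512.2000122070312, -140.39999389648438], [664.4000244140625, -144.0], [667.5, -10.5], [515.2999877929688, -7.0]]
[436 185   8   3  18] [439.83333333 186.33333333] [ 675.86659981 -111.61238159  100.        ]
[393 197   4  12  35] [394.94285714 201.97142857] [643.04542072 -10.29685865 100.        ]
[462 241   3  13  34] [462.85294118 247.58823529] [ 537.95017348 -154.89168825  100.        ]
[406 261   6   2  12] [408.5 261.5] [510.72680046 -34.11843104 100.        ]
[427 261  16  14 187] [434.04812834 267.26203209] [496.61606467 -89.28891073 100.        ]
```

View pics/crop0.png

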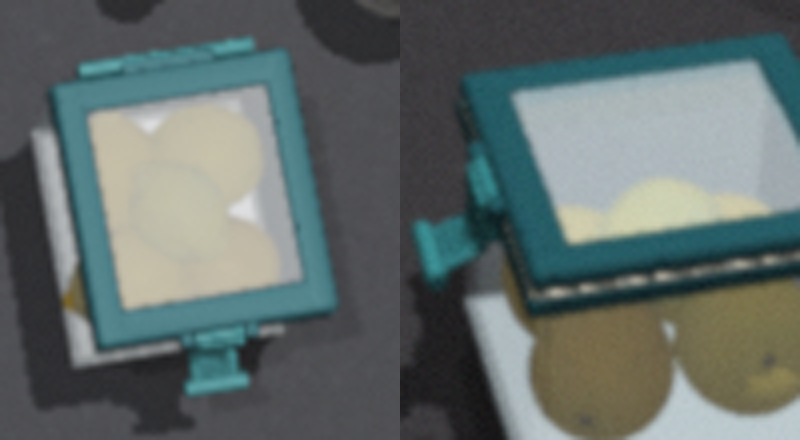

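The crop shows the lid corners at (53,88), (285,50), (337,308) and (103,348). The bar's ends are at (187,388) and (247,380) in the top view, and at roughly (421,228) and (440,282) in the scene view. The next step is to triangulate these.

```bash
cat >> h.py <<'E'
def tri(a,b):
    (o1,d1),(o2,d2)=ray("top",a),ray("scene",b)
    s=np.linalg.lstsq(np.c_[d1,-d2],o2-o1,rcond=None)[0]; p,q=o1+s[0]*d1,o2+s[1]*d2
    return (p+q)/2,np.linalg.norm(p-q)
E
python3 - <<'E'
from h import *
T=lambda x,y:((x+.5)/4-.5+380,(y+.5)/4-.5+175)
S=lambda x,y:((x-400+.5)/4-.5+290,(y+.5)/4-.5+270)
C=np.array([onz("top",T(*p),131)[:2] for p in[(53,88),(285,50),(337,308),(103,348)]])
bl,br,fr,fl=C; print(C.round(1)); 
c=C.mean(0); ax=(bl+br-fl-fr)/2; ay=(bl+fl-br-fr)/2
print(c,np.linalg.norm(ax),np.linalg.norm(ay),np.arctan2(ax[1],ax[0]),np.arctan2(-ay[0],ay[1]))
print(tri(T(217,384),S(430,255)),tri(T(187,388),S(421,228)),tri(T(247,380),S(440,282)))
a,b=onz("top",T(187,388),90),onz("top",T(247,380),90); d=a-b; print("bar yaw",np.arctan2(-d[0],d[1]),np.linalg.norm(d),(a+b)/2)
yaw=(np.arctan2(ax[1],ax[0])+np.arctan2(-ay[0],ay[1]))/2; u=np.array([np.cos(yaw),np.sin(yaw)])
# lid closed spans jar x from -73..73 approx -> centre about x=+2?
print("fwd",u,"bar pred",c-u*99)
E
```

```text
[[ 648.7   -2.4]
 [ 666.6 -129.3]
 [ 525.5 -149.3]
 [ 507.5  -22.9]]
[587.09069191 -75.95122817] 142.62934519742927 127.90060687483903 0.14265646190998954 0.1407488812464758
(array([489.08484148, -90.46728083,  89.66923704]), np.float64(2.1803045790143134)) (array([486.90493864, -73.81434172,  89.95598447]), np.float64(3.0385128229924807)) (array([ 491.40303605, -107.09093735,   89.72341019]), np.float64(0.9906104341938404))
bar yaw 0.10346835094763077 33.4100023960234 [490.15102409 -90.42422516  90.        ]
fwd [0.98997696 0.14122892] bar pred [489.08297238 -89.93289167]
```

```bash
cat >> h.py <<'E'
from scipy.spatial.transform import Rotation as Ro
yaw=0.141; U=np.array([np.cos(yaw),np.sin(yaw),0]); V=np.array([-U[1],U[0],0]); Z=np.array([0,0,1.])
BAR=np.array([489.1,-90.2,90]); PIV=BAR+24*U+34*Z; HIN=PIV+153*U-2*Z
def st(l=""):
    s=env.read_state(); print(l,round(s['time_s'],2),np.round(s['tool_pos'],1),"F",np.round(s['force'],1),"w",round(s['width'],1),"g",round(s['grip_force'],1))
E
python3 - <<'E'
from h import *
q0=env.read_state()['qpos']; best=None
for s in(1,-1):
    q=Ro.from_matrix(np.c_[s*U,-s*V,-Z]).as_quat(); j=env.ik(BAR+[0,0,161],q)
    if j is not None:
        d=np.abs(np.array(j)-q0).max(); print(s,np.round(j,2))
        if best is None or d<best[0]: best=(d,q)
env.reach(BAR+[0,0,200],best[1]); env.move_l(BAR+[0,0,63],rate=120,f_stop=8); env.hold(.1)
st()
t=viewer.camera("top"); s=viewer.camera("scene")
cv2.imwrite("pics/pre.png",np.hstack([cv2.resize(t[175:285,380:480],(400,440),interpolation=2),cv2.resize(s[230:360,260:378],(400,440),interpolation=2)]))
E
```

```text
1 [-0.21  0.31  1.95 -0.    0.88  1.22]
-1 [-0.21  0.31  1.95 -0.    0.88 -1.92]
 3.61 [489.5 -90.3 153.7] F [ 0.3 -0.2  0.4] w 88.1 g 0.0
```

View pics/pre.png

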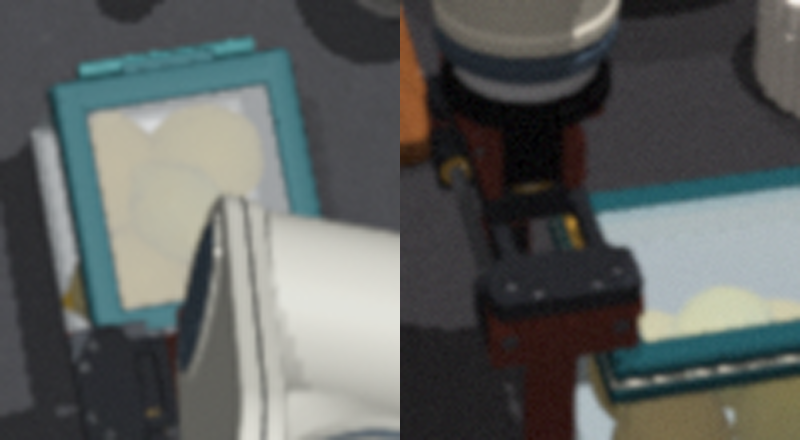

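The arm is in place with no contact, though the arm hides the bar. I'll close the gripper and swing the first part while watching the forces.

```bash
cat >> h.py <<'E'
def bar(a,th=0):  # bar position for clip angle a, lid angle th
    rot=lambda t,v:np.array([np.cos(t)*v[0]+np.sin(t)*v[1],-np.sin(t)*v[0]+np.cos(t)*v[1]])
    c=rot(a,np.array([-24.,-34])); p=rot(th,np.array([-153.,2])+c)
    return HIN+p[0]*U+p[1]*Z
OFF=np.array([0,0,62.5])
E
python3 - <<'E'
from h import *
print(bar(0)-BAR,bar(.956)-PIV, bar(1.9)-PIV)
set_gripper(20); st("grip")
for a in(.15,.3,.45,.6,.75,.9,1.05):
    env.move_l(bar(a)+OFF,rate=35); st(a)
s=viewer.camera("scene"); cv2.imwrite("pics/mid.png",cv2.resize(s[220:360,250:410],(640,560),interpolation=2))
E
```

```text
[-5.68434189e-14  0.00000000e+00  0.00000000e+00] [-4.12042919e+01 -5.84861539e+00 -5.55070262e-03] [-24.17295538  -3.43115517  33.70304738]
grip 4.6 [489.1 -90.4 152.9] F [-0.1 -3.3 -1.1] w 33.4 g 30.0
0.15 4.92 [484.7 -91.  156.8] F [ 2.4 -3.  -1.7] w 33.5 g 30.0
0.3 5.24 [480.3 -91.6 161.3] F [ 2.8 -3.4 -1.7] w 33.2 g 30.0
0.45 5.57 [476.7 -92.  166.3] F [ 2.  -3.5 -2.7] w 32.9 g 30.0
0.6 5.89 [473.9 -92.4 171.8] F [ 0.8 -4.8 -1.1] w 32.8 g 30.0
0.75 6.22 [471.8 -92.6 177.6] F [-0.1 -4.9 -1.9] w 33.4 g 30.0
0.9 6.54 [470.7 -92.6 183.7] F [ 0.  -5.1 -2.4] w 33.1 g 30.0
1.05 6.87 [470.5 -92.6 189.8] F [-0.6 -5.3 -3. ] w 33.1 g 30.0
```

View pics/mid.png

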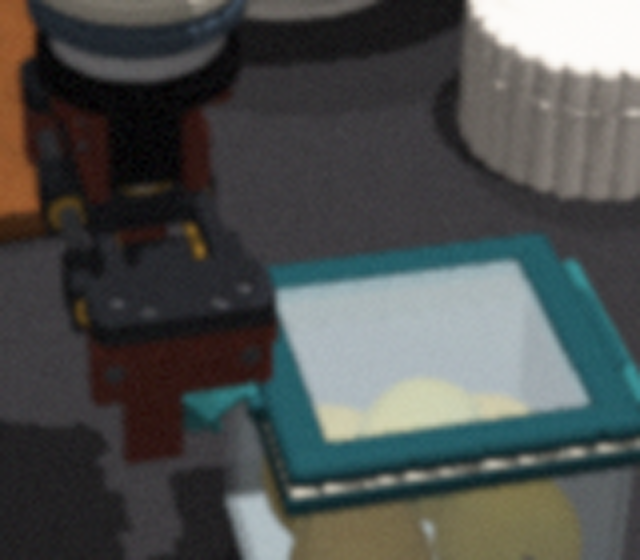

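The picture shows the clip standing out level, its bar between the fingers at about (200,405), and the lid still shut. Now I'll swing it to the stop, then lift the lid slowly about the hinge.

Run:
```python
from h import *
for a in(1.2,1.35,1.5,1.65,1.78,1.88):
    env.move_l(bar(a)+OFF,rate=35); st(a)
env.hold(.2)
for t in(.015,.03,.045,.06,.08,.1,.13,.16,.19,.22):
    env.move_l(bar(1.9,t)+OFF,rate=20); st(t)
env.hold(.3); st("end")
s=viewer.camera("scene"); cv2.imwrite("pics/end.png",cv2.resize(s[220:360,250:410],(640,560),interpolation=2))
```

```text
1.2 7.24 [471.2 -92.4 195.8] F [-3.1 -5.8 -1.5] w 33.4 g 30.0
1.35 7.57 [472.8 -92.  201.6] F [-3.1 -4.8 -2.6] w 33.5 g 30.0
1.5 7.89 [475.3 -91.6 207. ] F [-4.9 -4.5 -1.6] w 33.5 g 30.0
1.65 8.22 [478.6 -91.  212. ] F [-4.2 -4.2 -3. ] w 33.2 g 30.0
1.78 8.53 [482.3 -90.5 216. ] F [-5.1 -3.2  1.4] w 33.3 g 30.0
1.88 8.79 [485.2 -90.1 218.7] F [-6.8 -4.1  2.2] w 33.4 g 30.0
0.015 9.31 [487.4 -89.9 221.9] F [-4.3 -3.4 -0.7] w 33.4 g 30.0
0.03 9.59 [489.4 -89.7 225.1] F [-1.5  0.  -5.7] w 33.7 g 30.0
0.045 9.88 [490.8 -89.7 228.2] F [ 3.2  2.2 -8.7] w 33.6 g 30.0
0.06 10.16 [491.4 -89.7 231. ] F [ 2.2  3.9 -7.9] w 33.2 g 30.0
0.08 10.49 [491.7 -89.7 234.6] F [-2.6  3.3 -0.8] w 33.5 g 30.0
0.1 10.82 [492.5 -89.6 237.9] F [-3.5  3.4  0.9] w 33.3 g 30.0
0.13 11.25 [494.3 -89.4 243.4] F [-6.1  3.6  2.1] w 32.9 g 30.0
0.16 11.68 [496.  -89.1 248.3] F [-5.2  2.8 -1.6] w 33.0 g 30.0
0.19 12.1 [498.1 -88.8 253.3] F [-4.   4.1 -1.5] w 33.6 g 30.0
0.22 12.53 [500.3 -88.6 258.4] F [-4.7  3.6 -0.8] w 33.4 g 30.0
end 12.82 [500.3 -88.5 258.3] F [-4.2  2.9 -1.7] w 33.5 g 30.0
```

View pics/end.png

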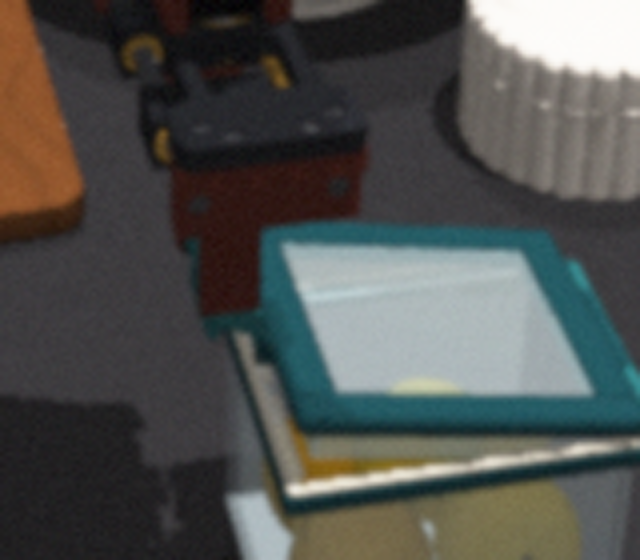

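The lid is ajar, with its lower front right corner at about (308,432), and the clip is held up. Next I'll check the opening angle and whether the jar moved.

Run:
```python
from h import *
def P(th,x,z,y): return HIN+(np.cos(th)*x+np.sin(th)*z)*U+(-np.sin(th)*x+np.cos(th)*z)*Z+y*V
for th in(0,.1,.15,.2,.25,.3):
    print(th,[((proj("scene",P(th,-151,z,-66))[0]-[250,220]+.5)*4-.5).round(0).tolist() for z in(-2,9)])
i=[cv2.imread(f"pics/{n}.png") for n in("mid","end")]
a,b=[np.float32(cv2.cvtColor(x[440:560,220:600],6)) for x in i]; print(cv2.phaseCorrelate(a,b))
```

```text
0 [[295.0, 497.0], [296.0, 475.0]]
0.1 [[297.0, 467.0], [301.0, 445.0]]
0.15 [[300.0, 452.0], [305.0, 429.0]]
0.2 [[303.0, 436.0], [310.0, 413.0]]
0.25 [[308.0, 421.0], [316.0, 397.0]]
0.3 [[313.0, 405.0], [323.0, 382.0]]
((-0.3195984525191591, -0.14147751180043144), 0.3938016230861346)
```

```bash
python3 -c "
from h import *
env.hold(.3); print(workorder.sign_off()); st()"
```

```text
the job is handed in; nothing more can be done
None
the job is handed in; nothing more can be done
```

The job is handed in: the clip was swung up, the seal let go under control, and the gripper still holds the lid ajar at about 0.21 rad (front edge about 3 cm up), with no visible jar movement; the sign-off returned no verdict.

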